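# Lock a film-scanner lens with a two-pin spanner

## Task

With the two-pin spanner, both of its pins seated in the holes of the brass lens lock ring, turn the ring clockwise (seen from above) until it is fully home at its stop, where its white mark meets the red mark on the drum. Then put the spanner back on its grey cradle just as it lay, and let go. Keep the fingers off the lens unit itself and leave the other things on the desk where they are.

Things in the scene. Friction and masses are not known exactly. Their poses are not given: they have to be found in the camera images.
- lens_unit: Fixed lens unit, yaw within 70 degrees either way. Origin: on the desk, under the ring's axis. Grey drum, radius 52 (a seen-only black band 53.5), top at height 70. Motor tower on its +x side, guide posts at its sides; the clear sector for the spanner's handle is on the -x side, between the posts. Black foot 10 high: cross arm x -37 to -7, y +-112; elsewhere within x -65 to 115, y +-60.
- tower_top (a point): Top centre of the unit's white focus-motor tower, at x 89 in the unit's frame: x 64 to 114, y -45 to 45, 130 high (133 with a seen-only grey cover). It blocks the spanner's handle on that side.
- post_left (a point): Top of an upright aluminium guide post of radius 9 (seen-only black cap of radius 11), 125 high, at x -22, y 100 in the unit's frame.
- post_right (a point): The other guide post's top, the same, at x -22, y -100 in the unit's frame.
- red_mark (a point): Red mark on the drum's top rim, 40 degrees clockwise of the unit's -x direction seen from above (x -37, y 31 in its frame): the ring's white mark points to it when fully home.
- lock_ring (a joint): Angle of the brass lock ring about the vertical axis, rad. It grows as the ring turns clockwise seen from above; it starts at 0.1 to 0.6 and has a hard stop at 1.5 (fully home). Stiff: about 0.2 N m of friction, no spring, so it stays where it is left. Ring's own yaw = lens unit's yaw + 0.8 - this value.
- ring_top (a point): Centre of the brass lock ring's top face, 86 above the desk; z up, turns with the ring. Outer radius 44, inner 24, 14 thick. Two round through holes of diameter 11.5, chamfered 1.5, at y +32 and y -32. The drum is 16 below the face, so 12 long pins seat fully. White mark on its -x rim. The spanner fits either way round, but one way its handle meets the tower.
- spanner: Loose two-pin face spanner, about 0.2 kg (0.14 to 0.26). Origin: centre of the underside of its steel head, midway between the pins; z up in use. Head bar 20 (x) by 86 (y) by 12 high. Two pins of diameter 7, tapered at the tips, point down 12 at y +32 and y -32. Handle runs from the head to x -150, 16 wide (y), from z 0 to 20; its blue part (x -50 to -150) is the grip; the centre of mass lies near x -50.
- spanner_grip (a point): Good place to grip the handle from above, fingers closing along the spanner's y: x -75, y 0, z 12 in the spanner's frame. Below the handle there is free space on the cradle (handle underside 50 above the desk, foot of the cradle 10 high) and beside the lens drum.
- spanner_head (a point): The spanner's origin, midway between the pins at the head's underside.
- spanner_tail (a point): Point on the underside of the handle, at x -130 in the spanner's frame.
- pin_a (a point): Tip of the pin at the spanner's y +32, 12 below the head's underside.
- pin_b (a point): Tip of the pin at the spanner's y -32, 12 below the head's underside.
- cradle: Fixed grey cradle of the spanner; same axes as the spanner lying on it. Origin on the desk under the head post. Foot x -160 to 40, y +-37, 10 high; head post x -13 to 13, y +-22, 50 high, which the pins straddle (6.5 play each side); tail post at x -117 to -143, y +-20, 50 high, with two 10 high cheeks 26 apart either side of the 16 wide handle.
- cradle_head (a point): Top centre of the head post, 50 above the desk: the spanner's head point starts here and goes back here.
- cradle_tail (a point): Top centre of the tail post, x -130 in the cradle's frame, 50 above the desk: the spanner's tail point starts here and goes back here.
- blower: Bystander: black bulb blower, standing, 62 diameter, 150 high with its nozzle. Origin: centre of its foot.
- film_can: Bystander: black film can, 34 diameter, 55 high, between lens unit and cradle. Origin: centre of its foot.
- cleaner: Bystander: white cleaner jar, 44 diameter, 62 high. Origin: centre of its foot.
- film_box: Bystander: yellow box 75 by 45 by 45 high. Origin: centre of its underside.
- slide_box: Bystander: green box 110 by 60 by 55 high. Origin: centre of its underside.
- lens_cap: Bystander: black lens cap, 60 diameter, 12 high, lying flat. Origin: centre of its underside.
- brush: Bystander: brush 160 long lying on the desk along its x.
There are look-alikes about, which are no part of the job. What is shaped like the spanner but green is not meant.

How it is judged:
By the outcome, as a careful person would: the job done as asked, in the order asked, and still so for the second after the job is handed in, with the robot touching nothing.
It also fails if it takes over 54 s, if anything falls off the work surface, if the arm or the gripper's body presses on something with over 40 N, if the wrist force passes 120 N, or if a joint passes its speed limit or range.

## Robot

A 6-joint arm with a two-finger parallel gripper is mounted at the origin on the work surface. World frame = base frame: x ahead of the robot, y to its left, z up, the work surface at z = 0. Lengths are in m, angles in rad, forces in N, time in s.
With the tool pointing down it reaches from about 0.3 to 0.875 m from the base axis. Payload 4.2 kg.
Tool frame: the origin (TCP) lies at the very end of the fingers, on their centre line; the grasp point (between the pads) lies 19 mm behind it; z points along the fingers, y is the line along which they close (so a half turn about z gives the same grasp; the last joint's range is limited). The gripper opens to 85 mm and grips with 20 to 120 N. Pads are 22 mm wide; open, the fingers measure 114 mm over their backs; the gripper's body (76 mm by 85 mm) begins 54 mm behind the grasp point. The pads swing forward as they close: fully open they stand 13 mm farther back than shut.
Start: joints at [-0.02, 0.32, 1.565, -0, 1.257, -0.02], TCP at [0.575, 0, 0.231] pointing down, gripper open.
Joint ranges: [-3.11, 3.11], [-0.84, 2.01], [0.21, 2.61], [-1.34, 4.49], [0.05, 2.63], [-2.56, 2.56]. Speed limits (rad/s): [2.57, 2.57, 3.14, 3.14, 3.14, 3.14].

## Interface

Orientations are given as [roll, pitch, yaw] about the fixed x, y, z axes, in that order (R = Rz(yaw) Ry(pitch) Rx(roll)).
In Python, from workcell import * gives the robot as it stands.
- The arm moves only by the tool play_rows, never from a script. Its argument "commands" is a list of rows, each an object of numbers: "dx", "dy", "dz": the shift along the tool's x, y, z scaled (see below); "ax", "ay", "az": the turn, a rotation vector about the tool's x, y, z scaled (see below). A call has 1 to 10 rows; each row shifts and turns the commanded pose from where the row before left it, along the tool's axes as they then stand; what a row does not reach is not made up. The controller multiplies each number of a shift by 0.03 m and each number of a turn by 5 degrees. A row lasts 1/8 s, in which the tool goes at most 62.5 mm and 10.7 degrees, less where a joint would pass 70% of its speed; a pose out of reach is approached as far as the arm can. A call with a number of a shift or a turn outside -1 to 1 is refused whole. A call with a gripper value outside its range is refused whole. "hand" is the opening, from -1 (shut) to 1 (fully open), so that 0 is half open, set as the call begins (left out, the last holds). The fingers move at their own pace and stop on an object; "newtons" is the grip in N (left out, the last holds). Time passes only in rows, so rows that do not move let the fingers close. It gives the time, the measured TCP pose, the force, the opening and the grip force at its end, in the units of the state.
- read_state(): the state, without advancing time (a new reading comes with each control period).
- grab_frame(name): name is "scene" or "side" or "wrist"; returns a dict with "color" (420x560x3 uint8, red, green, blue), "intrinsics" (3x3 intrinsics, pixels), "k1" (the pictures are not rectified: a ray, as slopes to the right and down, at radius r is drawn at 1 + k1 r^2 times it, then the intrinsics apply), "R" (3x3) and "t" (3): a world point X has camera coordinates R X + t. Camera axes: x right, y down, z forward; pixel columns grow to the right and rows downward; lengths in m; the calibration is good to about 2 mm. A picture is of the moment at which its call begins. There is no depth.
- job_done(): hands the job in; it is judged then, once.
The state is a dict: "time_s": time; "q": joint angles; "joint_vel": joint speeds; "effort": joint torques, N m; "ee_pos": TCP position; "orientation": TCP orientation; "contact_force": force on the tool from outside, world axes, zero at the start; "ft_torque": the same for the moment, N m; "finger_gap": opening from 0.0 (shut) to 1.0 (fully open); "grip_force": force on a finger pad.
Only numpy, scipy, OpenCV 4.12 (cv2) and the standard library are available. Lean on these libraries where they do the work, as an engineer would, in place of code of your own. Each camera call takes 0.05 s, during which the arm holds its last target. There are 200 camera calls.

## Working session

There is one attempt and no reset: what is moved stays moved. The work goes in short steps, Python scripts to look and compute and a tool call to move; the robot and the scene stay as the last step left them, time stands still between calls to the robot, and variables do not carry over. Pictures are saved under pics/ and viewed, at most 10 in all, crops included, and the job is handed in when it is done.

Besides the shell and the picture viewer there is one more tool, called after "Emit:" as a command line: name --argument value ..., lists and objects as JSON in quotes. play_rows: Moves the arm, as the interface text tells. Shifts and turns lie within -1 to 1; 1 stands for 0.03 m of shift or 5 degrees of turn. Its arguments: {"type":"object","properties":{"commands":{"type":"array"},"hand":{"type":"number"},"newtons":{"type":"number"}},"required":["commands"]}

```bash
ls; mkdir -p pics
cat > h.py <<'E'
from workcell import *
import numpy as np, cv2
def grab(n):
    f=grab_frame(n); np.savez(f'{n}.npz',**{k:np.asarray(f[k]) for k in('color','intrinsics','k1','R','t')}); return f
def load(n): return dict(np.load(n+'.npz'))
def ray(f,px):
    K=np.array(f['intrinsics']);d=((px[0]-K[0,2])/K[0,0],(px[1]-K[1,2])/K[1,1])
    d=np.array(d);u=d.copy();k=float(f['k1'])
    for _ in range(30): u=d/(1+k*(u@u))
    R=np.array(f['R']);return -R.T@np.array(f['t']),R.T@np.array([u[0],u[1],1])
def onz(f,px,z):
    c,d=ray(f,px);return c+d*(z-c[2])/d[2]
def proj(f,X):
    c=np.array(f['R'])@np.array(X,float)+np.array(f['t']);u=c[:2]/c[2];u=u*(1+float(f['k1'])*(u@u))
    K=np.array(f['intrinsics']);return np.array([K[0,0]*u[0]+K[0,2],K[1,1]*u[1]+K[1,2]])
def save(f,name,crop=None,s=1):
    im=np.asarray(f['color'])[:,:,::-1]
    if crop: x0,y0,x1,y1=crop;im=im[y0:y1,x0:x1]
    cv2.imwrite('pics/'+name,cv2.resize(im,None,fx=s,fy=s,interpolation=cv2.INTER_CUBIC))
E
python3 - <<'E'
from h import *
a=grab('scene');b=grab('side')
for f in(a,b):print(np.array(f['R']).round(3).tolist(),(-np.array(f['R']).T@f['t']).round(3),f['k1'],np.array(f['intrinsics'])[0])
save(a,'scene.png',None,1.4);save(b,'side.png',None,1.4)
print(read_state())
E
```

```text
pics
[[0.392, 0.92, 0.015], [0.743, -0.307, -0.594], [-0.542, 0.245, -0.804]] [ 1.176 -0.273  1.057] 0.06476528154962145 [501.58623523   0.         272.57576227]
[[0.951, -0.31, -0.006], [-0.227, -0.681, -0.696], [0.211, 0.664, -0.718]] [ 0.28  -0.777  0.942] -0.06185516868219658 [409.50636133   0.         279.48484622]
{'time_s': 0.1, 'q': array([-1.99967774e-02,  3.20219254e-01,  1.56555756e+00,  8.95440029e-06,
        1.25737852e+00, -2.00051626e-02]), 'joint_vel': array([ 0.00040309, -0.00122618, -0.00262316, -0.00136184,  0.00072143,
        0.00111293]), 'effort': array([ 1.04973515e-04, -4.16406476e+01, -2.34704268e+01,  6.91456876e-05,
        4.87309400e-03, -3.56914008e-06]), 'ee_pos': array([5.74579106e-01, 1.37493408e-05, 2.30571126e-01]), 'orientation': array([-3.14003046e+00, -3.97717074e-05,  1.57080191e+00]), 'contact_force': array([-0.0548338 , -0.18986022, -1.4084798 ]), 'ft_torque': array([-0.01747234, -0.02373826, -0.00597035]), 'grip_force': 0.0, 'finger_gap': 0.9949077593452883}
```

View pics/scene.png

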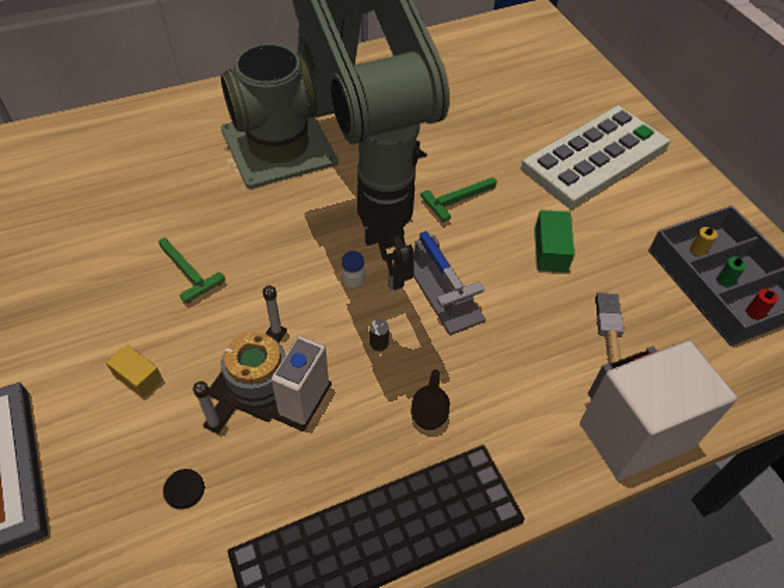

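View pics/side.png

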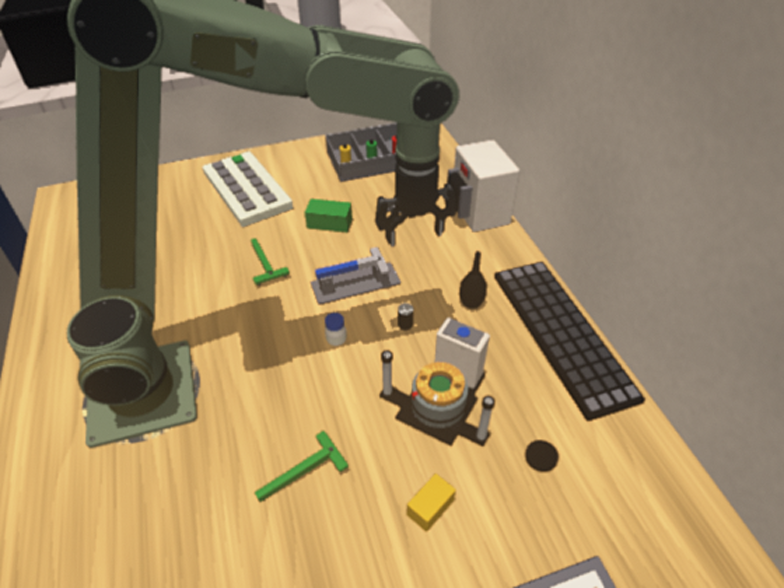

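Scene view (1.4x pixels): the blue-handled spanner lies on the grey cradle at (447,272). Green look-alikes are at (195,272) and (460,197). Other blue things are the jar lid (352,262) and the tower spot (298,360). My choice is the blue and steel one on the cradle. The lens unit is at (255,365). Next, a close crop.

Run:
```python
from h import *
a=load('scene');b=load('side')
def c(f,x0,y0,x1,y1):
    return cv2.resize(f['color'][y0:y1,x0:x1,::-1],(400,300),interpolation=cv2.INTER_CUBIC)
m=np.vstack([np.hstack([c(a,280,155,360,215+25-25),c(a,130,200,242,284+0)]),np.hstack([c(b,215,170,295,230),c(b,265,225,377,309)])])
m=np.ascontiguousarray(m)
for i in range(0,800,100):cv2.putText(m,str(i),(i,8),0,.3,(0,0,255))
cv2.imwrite('pics/comp.png',m)
for n,f in(('scene',a),('side',b)):
    h=cv2.cvtColor(f['color'],cv2.COLOR_RGB2HSV)
    for nm,lo,hi in(('blue',(105,120,50),(130,255,255)),('red',(0,170,90),(6,255,255)),('brass',(12,150,150),(24,255,255))):
        k=cv2.inRange(h,lo,hi);N,L,S,C=cv2.connectedComponentsWithStats(k)
        print(n,nm,[(S[i].tolist(),C[i].round(1).tolist()) for i in range(1,N) if S[i][4]>4 and (nm!='brass' or S[i][4]>300)][:12])
```

```text
scene blue [([300, 165, 21, 30, 193], [310.2, 179.2]), ([245, 180, 14, 14, 164], [251.6, 186.2]), ([208, 253, 11, 9, 84], [212.7, 256.8])]
scene red [([542, 206, 13, 11, 79], [547.7, 211.7])]
scene brass [([161, 237, 38, 34, 578], [179.5, 253.7]), ([76, 246, 36, 29, 537], [93.5, 260.2])]
side blue [([226, 187, 29, 11, 116], [239.8, 191.3]), ([327, 234, 8, 6, 44], [330.5, 236.5])]
side red [([280, 97, 3, 12, 20], [281.2, 101.5]), ([330, 118, 3, 6, 10], [331.0, 120.5]), ([294, 280, 4, 4, 11], [295.5, 281.2])]
side brass [([298, 259, 34, 29, 543], [314.2, 272.7]), ([291, 338, 35, 35, 654], [308.0, 355.2])]
```

View pics/comp.png

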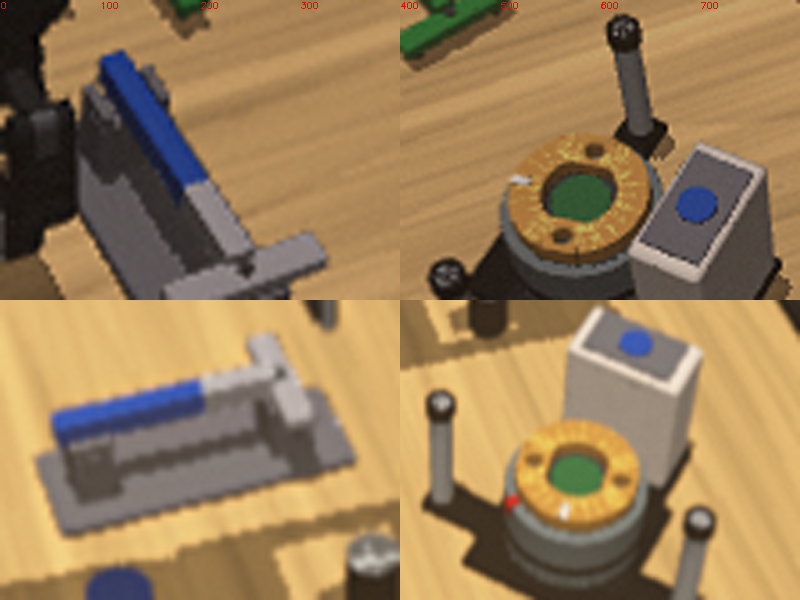

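```bash
cat > m.py <<'E'
from h import *
a=load('scene');b=load('side')
A=lambda X,Y:(130+(X-400)/3.571,200+Y/3.571)
B=lambda X,Y:(265+(X-400)/3.571,225+(Y-300)/3.571)
P=lambda X,Y:(280+X/5,155+Y/5)
Q=lambda X,Y:(215+X/5,170+(Y-300)/5)
def show(n,p,q,z):print(n,onz(a,p,z).round(4),onz(b,q,z).round(4))
show('h1',A(595,150),B(535,459),.086)
show('h2',A(563,235),B(622,480),.086)
show('mark',A(520,180),B(565,512),.086)
show('postL',A(624,28),B(440,402),.128)
show('postR',A(447,272),B(700,519),.128)
show('tower',A(698,204),B(636,343),.133)
show('grip mid bound',P(197,188),Q(200,386),.07)
show('grip tail',P(112,57),Q(55,418),.07)
print('head ends scene',onz(a,P(316,242),.062),onz(a,P(175,290),.062),'side',onz(b,Q(262,340),.062),onz(b,Q(295,412),.062))
print('red side',onz(b,(295.5,281.2),.07))
E
python3 m.py
```

```text
h1 [ 0.5247 -0.1983  0.086 ] [ 0.5257 -0.1995  0.086 ]
h2 [ 0.5772 -0.235   0.086 ] [ 0.578  -0.2362  0.086 ]
mark [ 0.5282 -0.2485  0.086 ] [ 0.5298 -0.2488  0.086 ]
postL [ 0.4701 -0.1566  0.128 ] [ 0.4671 -0.1602  0.128 ]
postR [ 0.601  -0.3056  0.128 ] [ 0.6002 -0.3082  0.128 ]
tower [ 0.6167 -0.1567  0.133 ] [ 0.618  -0.1571  0.133 ]
grip mid bound [0.5016 0.1593 0.07  ] [0.4979 0.1582 0.07  ]
grip tail [0.4057 0.1569 0.07  ] [0.4042 0.1585 0.07  ]
head ends scene [0.5499382  0.20247053 0.062     ] [0.54979132 0.12421711 0.062     ] side [0.55026975 0.1968759  0.062     ] [0.55001918 0.12451953 0.062     ]
red side [ 0.49987378 -0.21722775  0.07      ]
```

Every ring and spanner estimate agrees between the two views to about 3 mm. The results:
- **Unit:** yaw about 42°, axis at (0.551, -0.217).
- **Ring:** yaw about 55°, so it needs about 53° clockwise.
- **Spanner:** yaw about 0, head at (0.55, 0.160), so the grip is at (0.475, 0.159).

Next I approach with the tool yaw going from 90° to 0.

Emit:
play_rows --commands '[{"dx":0.88,"dy":-0.55},{"dx":0.88,"dy":-0.55},{"dx":0.88,"dy":-0.55},{"dx":0.88,"dy":-0.55},{"dx":0.88,"dy":-0.55},{"dx":0.88,"dy":-0.55},{"az":1},{"az":1},{"az":1},{"az":1}]' --hand 0.1 --newtons 80

```text
schema error: expected keys dx, dy, dz, ax, ay, az
```

Emit:
play_rows --commands '[{"az":1},{"az":1},{"az":1},{"az":1},{"az":1},{"az":1},{"az":1},{"az":1},{"az":1},{"az":1}]'

```text
schema error: expected keys dx, dy, dz, ax, ay, az
```

Emit:
play_rows --commands '[{"az":1},{"az":1},{"az":1},{"az":1},{"dz":0.4},{"dz":0.4},{}]'

```text
schema error: expected keys dx, dy, dz, ax, ay, az
```

Run:
```python
from h import *
s=read_state();print(s['time_s'],s['ee_pos'],s['orientation'],s['q'],s['finger_gap'])
f=grab('wrist');save(f,'w1.png',None,1.4);print(np.array(f['R']).round(3).tolist(),(-np.array(f['R']).T@f['t']).round(3))
for n,X in dict(grip=(.475,.159,.07),tail=(.42,.159,.07),bound=(.5,.159,.07)).items():print(n,proj(f,X))
```

```text
0.1 [5.74579106e-01 1.37493408e-05 2.30571126e-01] [-3.14003046e+00 -3.97717074e-05  1.57080191e+00] [-1.99967774e-02  3.20219254e-01  1.56555756e+00  8.95440029e-06
  1.25737852e+00 -2.00051626e-02] 0.9949077593452883
[[1.0, 0.0, -0.0], [0.0, -0.962, 0.274], [-0.0, -0.274, -0.962]] [0.575 0.069 0.374]
grip [152.26687088  -1.36140886]
tail [84.00055358 -1.20149623]
bound [183.34308944  -1.41060909]
```

View pics/w1.png

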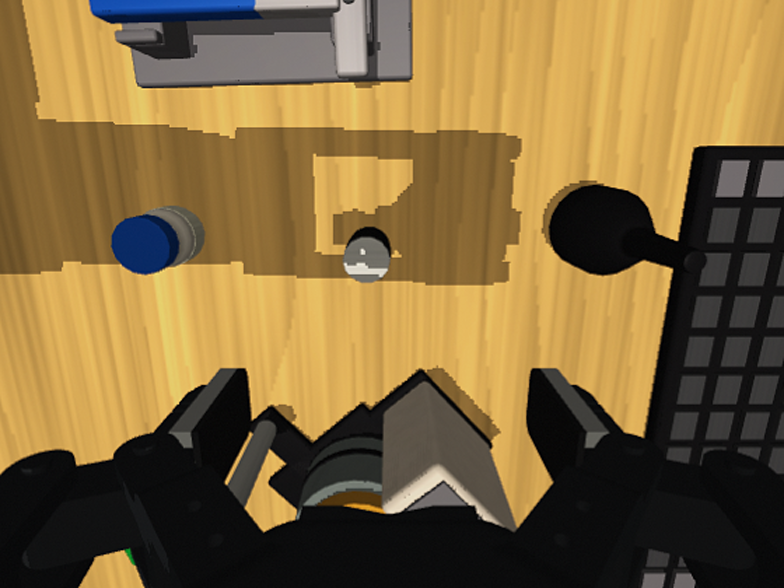

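The wrist view shows the blue handle at the top, with the blue/steel boundary at (255,10). The cradle edge rises about 1.5° to the right, so its yaw is about +1.5°. The moves were refused because each row needs all six keys, so I resend them.

Emit:
play_rows --commands '[{"dx":0.88,"dy":-0.55,"dz":0,"ax":0,"ay":0,"az":0},{"dx":0.88,"dy":-0.55,"dz":0,"ax":0,"ay":0,"az":0},{"dx":0.88,"dy":-0.55,"dz":0,"ax":0,"ay":0,"az":0},{"dx":0.88,"dy":-0.55,"dz":0,"ax":0,"ay":0,"az":0},{"dx":0.88,"dy":-0.55,"dz":0,"ax":0,"ay":0,"az":0},{"dx":0.88,"dy":-0.55,"dz":0,"ax":0,"ay":0,"az":0},{"dx":0,"dy":0,"dz":0,"ax":0,"ay":0,"az":1},{"dx":0,"dy":0,"dz":0,"ax":0,"ay":0,"az":1},{"dx":0,"dy":0,"dz":0,"ax":0,"ay":0,"az":1},{"dx":0,"dy":0,"dz":0,"ax":0,"ay":0,"az":1}]' --hand 0.1 --newtons 80

```text
time_s: 1.4
ee_pos: [0.4758, 0.1584, 0.2311]
orientation: [-3.141, 0.0, 1.219]
contact_force: [0.2, -0.1, 0.0]
finger_gap: 0.553
grip_force: 0.0
```

Emit:
play_rows --commands '[{"dx":0,"dy":0,"dz":0,"ax":0,"ay":0,"az":1},{"dx":0,"dy":0,"dz":0,"ax":0,"ay":0,"az":1},{"dx":0,"dy":0,"dz":0,"ax":0,"ay":0,"az":1},{"dx":0,"dy":0,"dz":0,"ax":0,"ay":0,"az":1},{"dx":0,"dy":0,"dz":0,"ax":0,"ay":0,"az":1},{"dx":0,"dy":0,"dz":0,"ax":0,"ay":0,"az":1},{"dx":0,"dy":0,"dz":0,"ax":0,"ay":0,"az":1},{"dx":0,"dy":0,"dz":0,"ax":0,"ay":0,"az":1},{"dx":0,"dy":0,"dz":0,"ax":0,"ay":0,"az":1},{"dx":0,"dy":0,"dz":0,"ax":0,"ay":0,"az":1}]'

```text
time_s: 2.65
ee_pos: [0.4758, 0.1583, 0.231]
orientation: [3.142, 0.001, 0.346]
contact_force: [0.1, 0.6, 0.9]
finger_gap: 0.554
grip_force: 0.0
```

Emit:
play_rows --commands '[{"dx":0,"dy":0,"dz":0,"ax":0,"ay":0,"az":1},{"dx":0,"dy":0,"dz":0,"ax":0,"ay":0,"az":1},{"dx":0,"dy":0,"dz":0,"ax":0,"ay":0,"az":1},{"dx":0,"dy":0,"dz":0,"ax":0,"ay":0,"az":0.7},{"dx":0,"dy":0,"dz":0,"ax":0,"ay":0,"az":0}]'

```text
time_s: 3.28
ee_pos: [0.4759, 0.1583, 0.2311]
orientation: [3.141, 0.0, 0.027]
contact_force: [-0.5, -0.1, 0.6]
finger_gap: 0.544
grip_force: 0.0
```

Run:
```python
from h import *
s=read_state();print(s['time_s'],s['ee_pos'],s['orientation'],s['q'],s['finger_gap'])
f=grab('wrist');save(f,'w2.png',None,1.4)
h=cv2.cvtColor(f['color'],cv2.COLOR_RGB2HSV);k=cv2.inRange(h,(105,120,50),(130,255,255));N,L,S,C=cv2.connectedComponentsWithStats(k);print(S[1:][S[1:,4]>50],C[1:][S[1:,4]>50])
```

```text
3.275 [0.4758537  0.15834813 0.23111317] [3.14146878e+00 4.16136858e-04 2.69128500e-02] [ 2.98312351e-01  2.04318275e-01  1.72620064e+00 -8.31307879e-06
  1.21150785e+00  1.84219873e+00] 0.5440002966913277
[[ 267  169   17   95 1560]
 [ 394  237   43   40 1264]] [[275.0474359  215.12307692]
 [415.24525316 256.84414557]]
```

View pics/w2.png

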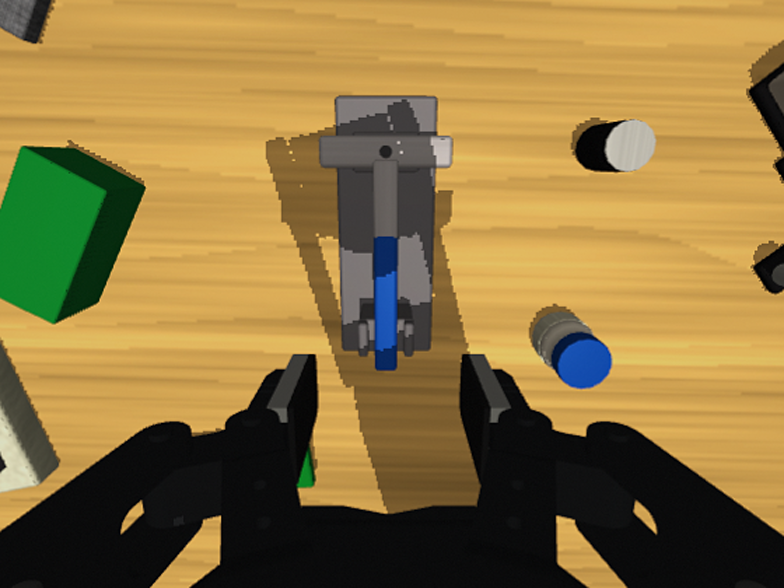

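The wrist view shows the handle running straight up at column 386, with its tail end at row 368 and the blue/steel boundary at row 237. The head bar spans columns 320–452 at row 152. The yaw match is good.

Run:
```python
from h import *
f=load('wrist');h=cv2.cvtColor(f['color'],cv2.COLOR_RGB2HSV);k=cv2.inRange(h,(105,120,30),(130,255,255))
p=[]
for r in range(175,262,5):
    c=np.where(k[r,255:300])[0]+255;p.append(onz(f,((c.min()+c.max())/2,r),.07))
p=np.array(p);q=np.polyfit(p[:,0],p[:,1],1);print(p[0],p[-1],np.degrees(np.arctan(q[0])))
print('bound',onz(f,(275.7,169),.07),'tail',onz(f,(275.7,263.5),.07),'dot',onz(f,(275.3,108.5),.062),'ends',onz(f,(229,108.3),.062),onz(f,(322.5,107.8),.062))
```

```text
[0.49245586 0.16077166 0.07      ] [0.40745853 0.15863047 0.07      ] 1.5219002023063524
bound [0.49802538 0.16027028 0.07      ] tail [0.40370087 0.15784014 0.07      ] dot [0.55124873 0.16203047 0.062     ] ends [0.55030753 0.20351283 0.062     ] [0.55299737 0.11977201 0.062     ]
```

Emit:
play_rows --commands '[{"dx":0,"dy":-0.065,"dz":1,"ax":0,"ay":0,"az":0},{"dx":0,"dy":0,"dz":1,"ax":0,"ay":0,"az":0},{"dx":0,"dy":0,"dz":1,"ax":0,"ay":0,"az":0},{"dx":0,"dy":0,"dz":1,"ax":0,"ay":0,"az":0},{"dx":0,"dy":0,"dz":0.7,"ax":0,"ay":0,"az":0},{"dx":0,"dy":0,"dz":0.6,"ax":0,"ay":0,"az":0},{"dx":0,"dy":0,"dz":0.5,"ax":0,"ay":0,"az":0},{"dx":0,"dy":0,"dz":0.47,"ax":0,"ay":0,"az":0},{"dx":0,"dy":0,"dz":0,"ax":0,"ay":0,"az":0}]'

```text
time_s: 4.45
ee_pos: [0.4754, 0.1601, 0.0423]
orientation: [3.141, 0.002, 0.026]
contact_force: [0.2, 0.1, 0.4]
finger_gap: 0.55
grip_force: 0.0
```

Emit:
play_rows --commands '[{"dx":0,"dy":0,"dz":0,"ax":0,"ay":0,"az":0},{"dx":0,"dy":0,"dz":0,"ax":0,"ay":0,"az":0},{"dx":0,"dy":0,"dz":0,"ax":0,"ay":0,"az":0},{"dx":0,"dy":0,"dz":0,"ax":0,"ay":0,"az":0},{"dx":0,"dy":0,"dz":0,"ax":0,"ay":0,"az":0},{"dx":0,"dy":0,"dz":0,"ax":0,"ay":0,"az":0}]' --hand -1 --newtons 80

```text
time_s: 5.2
ee_pos: [0.4766, 0.1605, 0.0441]
orientation: [-3.141, -0.002, 0.026]
contact_force: [-0.3, -1.1, 5.4]
finger_gap: 0.174
grip_force: 78.9
```

Emit:
play_rows --commands '[{"dx":0,"dy":0,"dz":-0.4,"ax":0,"ay":0,"az":0},{"dx":0,"dy":0,"dz":-0.6,"ax":0,"ay":0,"az":0},{"dx":0,"dy":0,"dz":-1,"ax":0,"ay":0,"az":0},{"dx":0,"dy":0,"dz":-1,"ax":0,"ay":0,"az":0},{"dx":0,"dy":0,"dz":-1,"ax":0,"ay":0,"az":0},{"dx":0,"dy":0,"dz":-1,"ax":0,"ay":0,"az":0},{"dx":0.044,"dy":0.5,"dz":0,"ax":0,"ay":0,"az":0},{"dx":0.044,"dy":0.8,"dz":0,"ax":0,"ay":0,"az":0},{"dx":0.044,"dy":0.9,"dz":0,"ax":0,"ay":0,"az":0},{"dx":0.044,"dy":0.9,"dz":0,"ax":0,"ay":0,"az":0}]'

```text
time_s: 6.45
ee_pos: [0.4824, 0.0657, 0.1914]
orientation: [3.141, 0.004, 0.026]
contact_force: [-0.1, 0.2, -2.1]
finger_gap: 0.17
grip_force: 78.1
```

Emit:
play_rows --commands '[{"dx":0.044,"dy":1,"dz":0,"ax":0,"ay":0,"az":0},{"dx":0.044,"dy":1,"dz":0,"ax":0,"ay":0,"az":0},{"dx":0.044,"dy":1,"dz":0,"ax":0,"ay":0,"az":0},{"dx":0.044,"dy":1,"dz":0,"ax":0,"ay":0,"az":0},{"dx":0.044,"dy":1,"dz":0,"ax":0,"ay":0,"az":0},{"dx":0.044,"dy":1,"dz":0,"ax":0,"ay":0,"az":0},{"dx":0.044,"dy":1,"dz":0,"ax":0,"ay":0,"az":0},{"dx":0.044,"dy":1,"dz":0,"ax":0,"ay":0,"az":0},{"dx":0.044,"dy":1,"dz":0,"ax":0,"ay":0,"az":0},{"dx":0.044,"dy":1,"dz":0,"ax":0,"ay":0,"az":0}]'

```text
time_s: 7.7
ee_pos: [0.503, -0.2334, 0.1912]
orientation: [-3.14, 0.004, 0.026]
contact_force: [0.8, -0.2, -3.0]
finger_gap: 0.173
grip_force: 78.1
```

Emit:
play_rows --commands '[{"dx":0.044,"dy":0.9,"dz":0,"ax":0,"ay":0,"az":0},{"dx":0.044,"dy":0.6,"dz":0,"ax":0,"ay":0,"az":0},{"dx":0,"dy":0,"dz":0,"ax":0,"ay":0,"az":-0.7},{"dx":0,"dy":0,"dz":0,"ax":0,"ay":0,"az":-1},{"dx":0,"dy":0,"dz":0,"ax":0,"ay":0,"az":-1},{"dx":0,"dy":0,"dz":0,"ax":0,"ay":0,"az":-1},{"dx":0,"dy":0,"dz":0,"ax":0,"ay":0,"az":-1},{"dx":0,"dy":0,"dz":0,"ax":0,"ay":0,"az":-1},{"dx":0,"dy":0,"dz":0,"ax":0,"ay":0,"az":-1},{"dx":0,"dy":0,"dz":0,"ax":0,"ay":0,"az":-1}]'

```text
time_s: 8.95
ee_pos: [0.5077, -0.2768, 0.1921]
orientation: [-3.139, 0.001, 0.701]
contact_force: [-0.0, -0.7, -2.2]
finger_gap: 0.17
grip_force: 78.2
```

Emit:
play_rows --commands '[{"dx":0,"dy":0,"dz":0,"ax":0,"ay":0,"az":-1},{"dx":0,"dy":0,"dz":0,"ax":0,"ay":0,"az":-1},{"dx":0,"dy":0,"dz":0,"ax":0,"ay":0,"az":-1},{"dx":0,"dy":0,"dz":0,"ax":0,"ay":0,"az":0},{"dx":0,"dy":0,"dz":0,"ax":0,"ay":0,"az":0}]'

```text
time_s: 9.57
ee_pos: [0.5082, -0.2769, 0.1927]
orientation: [-3.141, 0.0, 0.959]
contact_force: [0.4, -0.4, -2.0]
finger_gap: 0.17
grip_force: 78.2
```

Run:
```python
from h import *
s=read_state();print(s['time_s'],s['ee_pos'],s['orientation'],s['contact_force'],s['ft_torque'])
w=grab('wrist');a=grab('scene');b=grab('side')
O=np.array([.5514,-.2173,0])
m=np.zeros((600,800,3),np.uint8)
def c(f,x0,y0,w,h,W,H):return cv2.resize(f['color'][y0:y0+h,x0:x0+w,::-1],(W,H),interpolation=cv2.INTER_CUBIC)
print([proj(f,O+[0,0,.2]).round() for f in(w,a,b)])
m[:300,:400]=c(w,140,20,280,210,400,300)
m[:300,400:]=c(a,120,170,140,105,400,300)
m[300:,:400]=c(b,240,180,140,105,400,300)
m[300:,400:]=c(w,0,0,560,420,400,300)
cv2.imwrite('pics/comp2.png',m)
```

```text
9.575 [ 0.50818566 -0.27691558  0.19272407] [-3.14066159e+00  5.24956102e-05  9.58714279e-01] [ 0.42540754 -0.42103617 -1.99349367] [-0.03438586 -0.01960103 -0.03806456]
[array([278., 104.]), array([173., 225.]), array([317., 244.])]
```

View pics/comp2.png

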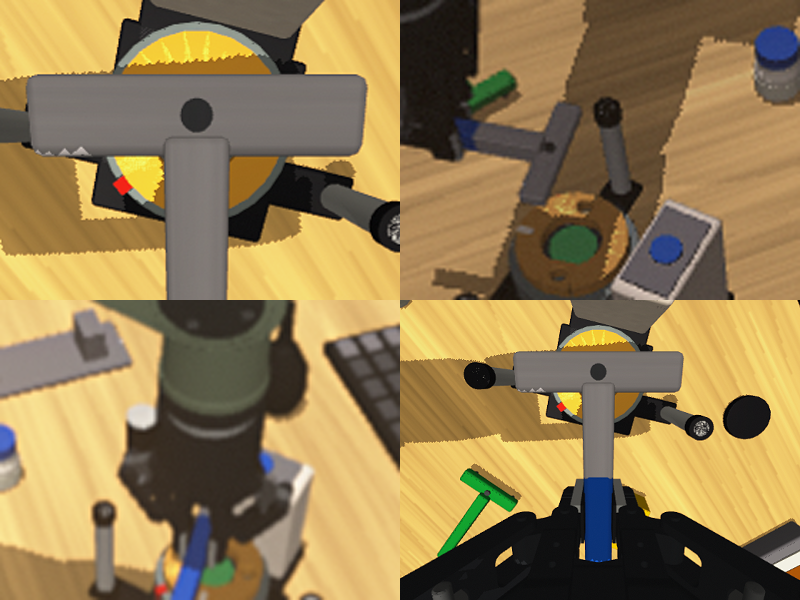

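The composite shows the head held level over the ring. The wrist crop has the head dot at (197,115) and the bar ends at (28,115) and (366,115). The scene crop has the dot at (549,147). The ring is still at its start angle.

```bash
cat > d.py <<'E'
from h import *
w=load('wrist');a=load('scene')
def tri(p,q):
    c1,d1=ray(w,p);c2,d2=ray(a,q);M=np.c_[d1,-d2];x=np.linalg.lstsq(M,c2-c1,rcond=None)[0]
    P,Q=c1+d1*x[0],c2+d2*x[1];return P,np.linalg.norm(P-Q),(P+Q)/2
dot=(140+197/1.4286,20+115/1.4286)
print(tri(dot,(172.2,221.5)))
for z in(.205,.2107,.215):print(z,onz(w,dot,z))
e=[onz(w,(140+x/1.4286,20+115/1.4286),.2107) for x in(28,366)];print(e,np.degrees(np.arctan2(*(e[0]-e[1])[[1,0]])))
# ring edge measurements: red mark
print('red',onz(w,(140+122/1.4286,20+186/1.4286),.07))
# bar ends in scene
E
python3 d.py
```

```text
(array([ 0.55178496, -0.21636957,  0.21260405]), np.float64(0.00020703242415711634), array([ 0.55177998, -0.21647292,  0.21260081]))
0.205 [ 0.5519693  -0.21614054  0.205     ]
0.2107 [ 0.55183112 -0.21631222  0.2107    ]
0.215 [ 0.55172688 -0.21644174  0.215     ]
[array([ 0.51722752, -0.19200261,  0.2107    ]), array([ 0.58646978, -0.24060102,  0.2107    ])] 144.9364944801581
red [ 0.49991593 -0.21884066  0.07      ]
```

Emit:
play_rows --commands '[{"dx":-0.03,"dy":0,"dz":0.6,"ax":0,"ay":0,"az":0},{"dx":0,"dy":0,"dz":0.8,"ax":0,"ay":0,"az":0},{"dx":0,"dy":0,"dz":0.8,"ax":0,"ay":0,"az":0},{"dx":0,"dy":0,"dz":0.6,"ax":0,"ay":0,"az":0},{"dx":0,"dy":0,"dz":0.3,"ax":0,"ay":0,"az":0},{"dx":0,"dy":0,"dz":0,"ax":0,"ay":0,"az":0},{"dx":0,"dy":0,"dz":0,"ax":0,"ay":0,"az":0}]'

```text
time_s: 10.6
ee_pos: [0.5086, -0.278, 0.1011]
orientation: [3.14, -0.0, 0.96]
contact_force: [0.3, 0.4, -3.1]
finger_gap: 0.172
grip_force: 78.2
```

Emit:
play_rows --commands '[{"dx":0,"dy":0,"dz":0.1,"ax":0,"ay":0,"az":0},{"dx":0,"dy":0,"dz":0.1,"ax":0,"ay":0,"az":0},{"dx":0,"dy":0,"dz":0.1,"ax":0,"ay":0,"az":0},{"dx":0,"dy":0,"dz":0,"ax":0,"ay":0,"az":0}]'

```text
time_s: 11.1
ee_pos: [0.5078, -0.2776, 0.0909]
orientation: [-3.141, 0.0, 0.96]
contact_force: [-0.7, 0.5, -2.1]
finger_gap: 0.175
grip_force: 78.2
```

Emit:
play_rows --commands '[{"dx":0,"dy":0,"dz":0.1,"ax":0,"ay":0,"az":0},{"dx":0,"dy":0,"dz":0.1,"ax":0,"ay":0,"az":0},{"dx":0,"dy":0,"dz":0,"ax":0,"ay":0,"az":0}]'

```text
time_s: 11.48
ee_pos: [0.5078, -0.2776, 0.0849]
orientation: [-3.141, -0.0, 0.96]
contact_force: [0.8, 0.5, -2.9]
finger_gap: 0.171
grip_force: 78.2
```

Emit:
play_rows --commands '[{"dx":0,"dy":0,"dz":0.08,"ax":0,"ay":0,"az":0},{"dx":0,"dy":0,"dz":0.07,"ax":0,"ay":0,"az":0},{"dx":0,"dy":0,"dz":0,"ax":0,"ay":0,"az":0}]'

```text
time_s: 11.85
ee_pos: [0.5079, -0.2776, 0.0805]
orientation: [-3.141, -0.0, 0.96]
contact_force: [0.4, 0.6, -1.4]
finger_gap: 0.171
grip_force: 78.2
```

The pins went in with no force and the head is down on the ring. Now the arc about the ring axis (r = 74 mm): each row is 5° clockwise with dy -0.216 and dx 0.0095.

Emit:
play_rows --commands '[{"dx":0.0095,"dy":-0.216,"dz":0,"ax":0,"ay":0,"az":1},{"dx":0.0095,"dy":-0.216,"dz":0,"ax":0,"ay":0,"az":1},{"dx":0.0095,"dy":-0.216,"dz":0,"ax":0,"ay":0,"az":1},{"dx":0.0095,"dy":-0.216,"dz":0,"ax":0,"ay":0,"az":1},{"dx":0,"dy":0,"dz":0,"ax":0,"ay":0,"az":0}]'

```text
time_s: 12.48
ee_pos: [0.4896, -0.2593, 0.0809]
orientation: [3.142, 0.0, 0.612]
contact_force: [-0.3, -0.5, -1.5]
finger_gap: 0.167
grip_force: 78.2
```

Emit:
play_rows --commands '[{"dx":0.0095,"dy":-0.216,"dz":0,"ax":0,"ay":0,"az":1},{"dx":0.0095,"dy":-0.216,"dz":0,"ax":0,"ay":0,"az":1},{"dx":0.0095,"dy":-0.216,"dz":0,"ax":0,"ay":0,"az":1},{"dx":0.0095,"dy":-0.216,"dz":0,"ax":0,"ay":0,"az":1},{"dx":0.0095,"dy":-0.216,"dz":0,"ax":0,"ay":0,"az":1},{"dx":0,"dy":0,"dz":0,"ax":0,"ay":0,"az":0}]'

```text
time_s: 13.22
ee_pos: [0.4773, -0.2296, 0.0808]
orientation: [-3.142, 0.0, 0.177]
contact_force: [-2.1, -0.9, -2.7]
finger_gap: 0.17
grip_force: 78.3
```

Run:
```python
from h import *
s=read_state();print(s['ee_pos'],s['orientation'],s['contact_force'],s['ft_torque'])
w=grab('wrist');m=np.hstack([cv2.resize(w['color'][20:230,140:420,::-1],(400,300),interpolation=cv2.INTER_CUBIC)])
a=grab('scene');m=np.hstack([m,cv2.resize(a['color'][200:284,130:242,::-1],(400,300),interpolation=cv2.INTER_CUBIC)])
cv2.imwrite('pics/comp3.png',m)
```

```text
[ 0.47732876 -0.229642    0.08081549] [-3.14154096e+00  3.23886586e-04  1.77019846e-01] [-2.10922173 -0.85747428 -2.71322802] [-0.10886925  0.29066215  0.01726339]
```

View pics/comp3.png

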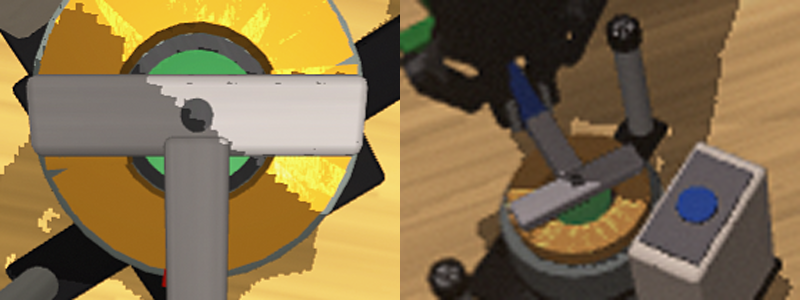

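The head sits flush on the ring and the ring is turning, with the red mark just beside the handle. I continue to the stop in smaller steps.

Emit:
play_rows --commands '[{"dx":0.0095,"dy":-0.216,"dz":0,"ax":0,"ay":0,"az":1},{"dx":0.002,"dy":-0.108,"dz":0,"ax":0,"ay":0,"az":0.5},{"dx":0.002,"dy":-0.108,"dz":0,"ax":0,"ay":0,"az":0.5},{"dx":0,"dy":0,"dz":0,"ax":0,"ay":0,"az":0}]'

```text
time_s: 13.82
ee_pos: [0.476, -0.2168, 0.0807]
orientation: [-3.141, 0.001, 0.002]
contact_force: [-1.4, -1.3, -1.4]
finger_gap: 0.173
grip_force: 78.4
```

Emit:
play_rows --commands '[{"dx":0.001,"dy":-0.065,"dz":0,"ax":0,"ay":0,"az":0.3},{"dx":0.001,"dy":-0.065,"dz":0,"ax":0,"ay":0,"az":0.3},{"dx":0,"dy":0,"dz":0,"ax":0,"ay":0,"az":0}]'

```text
time_s: 14.2
ee_pos: [0.4761, -0.2131, 0.0807]
orientation: [3.141, 0.001, -0.052]
contact_force: [-3.4, -2.4, -1.2]
finger_gap: 0.17
grip_force: 78.4
```

```bash
cat > t.py <<'E'
from h import *
s=read_state();F=s['contact_force'];M=s['ft_torque'];r=s['ee_pos']-np.array([.5514,-.2173,.086])
print(s['ee_pos'],np.degrees(s['orientation'][2]),F,M,'torque about axis',np.cross(r,F)[2]+M[2], 'bearing',np.degrees(np.arctan2(-r[1],-r[0])))
E
python3 t.py
```

```text
[ 0.47612928 -0.21308143  0.08068697] -2.950778255902091 [-3.42654717 -2.40831551 -1.24026232] [-0.36262598  0.59138382  0.19169237] torque about axis 0.38742313817626106 bearing -3.2078006433746977
```

Emit:
play_rows --commands '[{"dx":0,"dy":-0.065,"dz":0,"ax":0,"ay":0,"az":0.3},{"dx":0,"dy":-0.065,"dz":0,"ax":0,"ay":0,"az":0.3},{"dx":0,"dy":0,"dz":0,"ax":0,"ay":0,"az":0}]'

```text
time_s: 14.58
ee_pos: [0.4763, -0.2118, 0.0809]
orientation: [3.135, 0.0, -0.097]
contact_force: [-6.0, -10.6, -1.5]
finger_gap: 0.173
grip_force: 82.4
```

```bash
python3 t.py
```

```text
[ 0.47625376 -0.21176551  0.08088844] -5.57900724788868 [ -5.99056625 -10.61908364  -1.54158517] [-1.60687668  0.92751128  1.59346202] torque about axis 2.4246009996298055 bearing -4.212206137541398
```

The torque jumped to 2.4 N m, so the ring is against its stop. I back off into the pin play before lifting.

Emit:
play_rows --commands '[{"dx":0,"dy":0.087,"dz":0,"ax":0,"ay":0,"az":-0.4},{"dx":0,"dy":0.087,"dz":0,"ax":0,"ay":0,"az":-0.4},{"dx":0,"dy":0.087,"dz":0,"ax":0,"ay":0,"az":-0.4},{"dx":0,"dy":0,"dz":0,"ax":0,"ay":0,"az":0},{"dx":0,"dy":0,"dz":0,"ax":0,"ay":0,"az":0}]'

```text
time_s: 15.2
ee_pos: [0.4766, -0.2166, 0.0808]
orientation: [-3.141, -0.001, -0.001]
contact_force: [0.4, 0.4, -1.8]
finger_gap: 0.171
grip_force: 78.4
```

```bash
python3 t.py
```

```text
[ 0.47664256 -0.21663073  0.08079076] -0.05453759619217403 [ 0.43801329  0.36452365 -1.8363314 ] [0.01668557 0.10151397 0.02424988] torque about axis -0.003294129939737659 bearing -0.5129317992690571
```

Emit:
play_rows --commands '[{"dx":0,"dy":0,"dz":-0.2,"ax":0,"ay":0,"az":0},{"dx":0,"dy":0,"dz":-0.3,"ax":0,"ay":0,"az":0},{"dx":0,"dy":0,"dz":-0.5,"ax":0,"ay":0,"az":0},{"dx":0,"dy":0,"dz":-0.9,"ax":0,"ay":0,"az":0},{"dx":0,"dy":0,"dz":-0.9,"ax":0,"ay":0,"az":0},{"dx":0,"dy":0,"dz":-0.9,"ax":0,"ay":0,"az":0},{"dx":0,"dy":0,"dz":0,"ax":0,"ay":0,"az":0}]'

```text
time_s: 16.08
ee_pos: [0.4776, -0.2175, 0.1946]
orientation: [3.139, -0.006, -0.0]
contact_force: [0.6, -0.7, -2.2]
finger_gap: 0.17
grip_force: 78.4
```

```bash
python3 t.py
python3 - <<'E'
from h import *
b=grab('side');w=grab('wrist');a=grab('scene');r=lambda i:cv2.resize(i[:,:,::-1],(400,300),interpolation=cv2.INTER_CUBIC)
cv2.imwrite('pics/comp4.png',np.vstack([np.hstack([r(b['color'][225:309,265:377]),r(a['color'][200:284,130:242])]),np.hstack([r(w['color'][20:230,140:420]),r(w['color'])])]))
E
```

```text
[ 0.47756193 -0.21745686  0.19462799] -0.004194563254561466 [ 0.5825152  -0.71988586 -2.24358612] [ 0.00638429  0.06653967 -0.0336105 ] torque about axis 0.01963585056680818 bearing 0.12171519136665757
```

View pics/comp4.png

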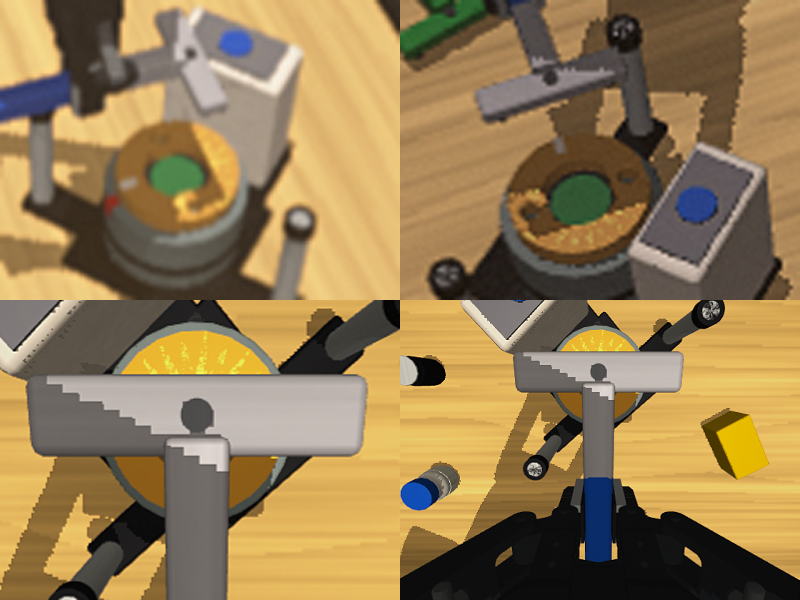

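The side crop has the white mark at (128,183) next to red at (112,203). The scene crop has the white mark at (560,146). I check its bearing against the red mark.

Run:
```python
from h import *
a=load('scene');b=load('side');w=load('wrist')
for p in(onz(b,(265+128/3.571,225+183/3.571),.086),onz(a,(130+160/3.571,200+146/3.571),.086)):
    d=p-[.5514,-.2173,.086];print(p,np.degrees(np.arctan2(d[1],d[0]))%360)
d=onz(b,(265+112/3.571,225+203/3.571),.07)-[.5514,-.2173,.07];print('red',np.degrees(np.arctan2(d[1],d[0]))%360)
dot=(140+197/1.4286,20+115/1.4286);print(onz(w,dot,.2127))
e=[onz(w,(140+x/1.4286,20+115/1.4286),.2127) for x in(28,366)];print(np.degrees(np.arctan2(*(e[0]-e[1])[[1,0]])))
```

```text
[ 0.51373047 -0.21756956  0.086     ] 180.41000226082738
[ 0.51312573 -0.21802627  0.086     ] 181.0870777752915
red 182.84507767784356
[ 0.55134372 -0.21708921  0.2127    ]
90.00527266377324
```

The white mark's bearing is about 181° and the red mark's about 182°, so the ring is home within measuring error, and the torque agrees. Now I carry the spanner back.

Emit:
play_rows --commands '[{"dx":0,"dy":-0.5,"dz":0,"ax":0,"ay":0,"az":0},{"dx":0,"dy":-0.8,"dz":0,"ax":0,"ay":0,"az":0},{"dx":0,"dy":-1,"dz":0,"ax":0,"ay":0,"az":0},{"dx":0,"dy":-1,"dz":0,"ax":0,"ay":0,"az":0},{"dx":0,"dy":-1,"dz":0,"ax":0,"ay":0,"az":0},{"dx":0,"dy":-1,"dz":0,"ax":0,"ay":0,"az":0},{"dx":0,"dy":-1,"dz":0,"ax":0,"ay":0,"az":0},{"dx":0,"dy":-1,"dz":0,"ax":0,"ay":0,"az":0},{"dx":0,"dy":-1,"dz":0,"ax":0,"ay":0,"az":0},{"dx":0,"dy":-1,"dz":0,"ax":0,"ay":0,"az":0}]'

```text
time_s: 17.48
ee_pos: [0.4751, 0.064, 0.1909]
orientation: [-3.141, 0.002, 0.0]
contact_force: [-0.3, 0.8, -1.2]
finger_gap: 0.166
grip_force: 78.4
```

Emit:
play_rows --commands '[{"dx":0,"dy":-1,"dz":0,"ax":0,"ay":0,"az":0},{"dx":0,"dy":-1,"dz":0,"ax":0,"ay":0,"az":0},{"dx":0,"dy":-0.8,"dz":0,"ax":0,"ay":0,"az":0},{"dx":0,"dy":-0.5,"dz":0,"ax":0,"ay":0,"az":-0.3},{"dx":0,"dy":0,"dz":0,"ax":0,"ay":0,"az":0},{"dx":0,"dy":0,"dz":0,"ax":0,"ay":0,"az":0}]'

```text
time_s: 18.23
ee_pos: [0.4759, 0.1607, 0.1915]
orientation: [3.141, 0.001, 0.026]
contact_force: [-0.3, 0.1, -2.0]
finger_gap: 0.172
grip_force: 78.4
```

Run:
```python
from h import *
s=read_state();print(s['time_s'],s['ee_pos'],s['orientation'],s['contact_force'])
w=grab('wrist');save(w,'w5.png',None,1.4)
```

```text
18.225 [0.47585232 0.16066917 0.19148359] [3.14094010e+00 6.06491914e-04 2.60153943e-02] [-0.28592698  0.09672631 -1.98842222]
```

View pics/w5.png

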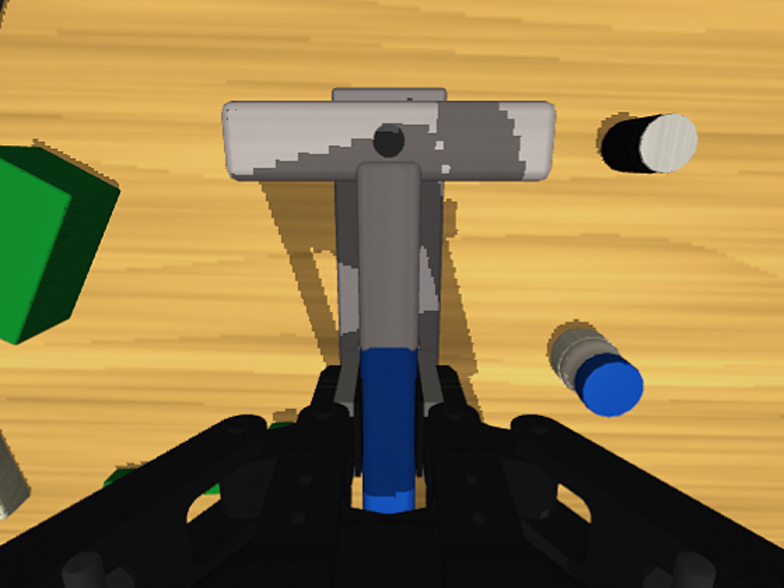

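The spanner hangs straight over its cradle, with the head dot at (388,140) and the handle centred on the foot at column 388. Lowering.

Emit:
play_rows --commands '[{"dx":0.02,"dy":0,"dz":0.6,"ax":0,"ay":0,"az":0},{"dx":0,"dy":0,"dz":0.8,"ax":0,"ay":0,"az":0},{"dx":0,"dy":0,"dz":0.8,"ax":0,"ay":0,"az":0},{"dx":0,"dy":0,"dz":0.8,"ax":0,"ay":0,"az":0},{"dx":0,"dy":0,"dz":0.7,"ax":0,"ay":0,"az":0},{"dx":0,"dy":0,"dz":0.5,"ax":0,"ay":0,"az":0},{"dx":0,"dy":0,"dz":0.4,"ax":0,"ay":0,"az":0},{"dx":0,"dy":0,"dz":0.2,"ax":0,"ay":0,"az":0},{"dx":0,"dy":0,"dz":0,"ax":0,"ay":0,"az":0},{"dx":0,"dy":0,"dz":0,"ax":0,"ay":0,"az":0}]'

```text
time_s: 19.52
ee_pos: [0.4772, 0.1614, 0.0482]
orientation: [-3.141, -0.001, 0.026]
contact_force: [-0.0, 0.2, -2.3]
finger_gap: 0.169
grip_force: 78.4
```

Emit:
play_rows --commands '[{"dx":-0.015,"dy":0.02,"dz":0.07,"ax":0,"ay":0,"az":0},{"dx":0,"dy":0,"dz":0.05,"ax":0,"ay":0,"az":0},{"dx":0,"dy":0,"dz":0,"ax":0,"ay":0,"az":0},{"dx":0,"dy":0,"dz":0,"ax":0,"ay":0,"az":0}]'

```text
time_s: 20.02
ee_pos: [0.4763, 0.1606, 0.0442]
orientation: [-3.142, -0.0, 0.026]
contact_force: [-0.4, -0.2, -1.4]
finger_gap: 0.168
grip_force: 78.7
```

Emit:
play_rows --commands '[{"dx":0,"dy":0,"dz":0.03,"ax":0,"ay":0,"az":0},{"dx":0,"dy":0,"dz":0,"ax":0,"ay":0,"az":0}]'

```text
time_s: 20.27
ee_pos: [0.4763, 0.1606, 0.0441]
orientation: [-3.142, -0.0, 0.026]
contact_force: [-2.2, -1.7, 5.5]
finger_gap: 0.166
grip_force: 79.7
```

Emit:
play_rows --commands '[{"dx":0,"dy":0,"dz":0,"ax":0,"ay":0,"az":0},{"dx":0,"dy":0,"dz":0,"ax":0,"ay":0,"az":0},{"dx":0,"dy":0,"dz":0,"ax":0,"ay":0,"az":0},{"dx":0,"dy":0,"dz":0,"ax":0,"ay":0,"az":0},{"dx":0,"dy":0,"dz":0,"ax":0,"ay":0,"az":0}]' --hand 0

```text
time_s: 20.9
ee_pos: [0.4763, 0.1606, 0.0432]
orientation: [3.142, -0.0, 0.026]
contact_force: [-0.6, -0.4, -0.8]
finger_gap: 0.499
grip_force: 0.0
```

Emit:
play_rows --commands '[{"dx":0,"dy":0,"dz":-0.2,"ax":0,"ay":0,"az":0},{"dx":0,"dy":0,"dz":-0.5,"ax":0,"ay":0,"az":0},{"dx":0,"dy":0,"dz":-1,"ax":0,"ay":0,"az":0},{"dx":0,"dy":0,"dz":-1,"ax":0,"ay":0,"az":0},{"dx":0,"dy":0,"dz":-1,"ax":0,"ay":0,"az":0},{"dx":0,"dy":0,"dz":-1,"ax":0,"ay":0,"az":0},{"dx":0,"dy":0,"dz":-1,"ax":0,"ay":0,"az":0},{"dx":0,"dy":0,"dz":-0.57,"ax":0,"ay":0,"az":0},{"dx":0,"dy":0,"dz":0,"ax":0,"ay":0,"az":0},{"dx":0,"dy":0,"dz":0,"ax":0,"ay":0,"az":0}]'

```text
time_s: 22.15
ee_pos: [0.4758, 0.1605, 0.2311]
orientation: [3.141, 0.001, 0.026]
contact_force: [-0.7, 0.8, 0.2]
finger_gap: 0.501
grip_force: 0.0
```

Run:
```python
from h import *
f=grab('wrist');s=read_state();print(s['ee_pos'],s['orientation'],s['contact_force'])
h=cv2.cvtColor(f['color'],cv2.COLOR_RGB2HSV);k=cv2.inRange(h,(105,120,30),(130,255,255))
p=[]
for r in range(175,262,5):
    c=np.where(k[r,255:300])[0]+255
    if len(c):p.append(onz(f,((c.min()+c.max())/2,r),.07))
p=np.array(p);q=np.polyfit(p[:,0],p[:,1],1);print(p[0],p[-1],np.degrees(np.arctan(q[0])),np.where(k[:,275])[0][[0,-1]])
a=grab('scene');r=lambda i:cv2.resize(i[:,:,::-1],(400,300),interpolation=cv2.INTER_CUBIC)
cv2.imwrite('pics/c6.png',np.vstack([np.hstack([r(f['color']),r(a['color'])]),np.hstack([r(f['color'][60:285,130:430]),r(a['color'][155:215,280:360])])]))
```

```text
[0.47569352 0.1604013  0.23064996] [3.14117210e+00 1.42216185e-03 2.60947869e-02] [-0.01060712 -0.28288239 -0.64926434]
[0.49242395 0.16100849 0.07      ] [0.40743769 0.1587904  0.07      ] 1.4281739784993688 [169 263]
```

View pics/c6.png

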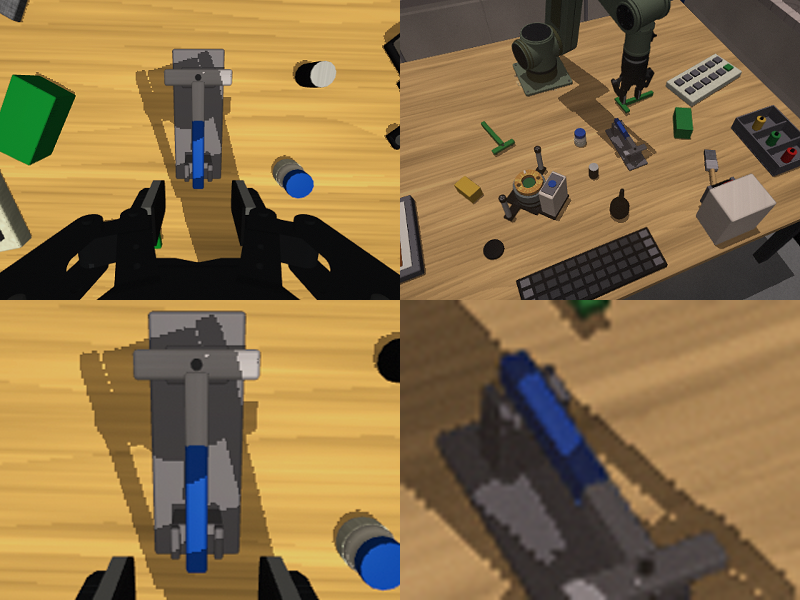

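The picture shows the spanner lying between the cheeks as at first, within 0.3 mm and 0.1°, with its head dot at (196,365) in the lower-left crop. The gripper is clear and the other things have not moved.

```bash
python3 -c "
from workcell import *
print(job_done())"
```

```text
the job is handed in; nothing more can be done
None
```

The lock ring is turned fully home against its stop, the spanner is back on its grey cradle within 0.3 mm of where it lay, and the job was handed in at about 22 s.

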